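# Shut both drawers and bolt the left one

## Task

Close up the small wooden drawer unit: push both drawers fully shut with your fingertips, without slamming them, and then push the steel bolt on top all the way to its end stop, through the keeper on the left drawer. Shut both drawers before you slide the bolt. Do not lift or carry anything, and leave the shaker, the tin and the jar standing where they are and the garlic in its drawer.

Things in the scene. Friction and masses are not known exactly. Their poses are not given: they have to be found in the camera images.
- unit: Fixed unit of light wood, 336 wide (y), 180 deep (x), 85 high. Origin at table height under the middle of its front face; x points from the front into the unit (the way drawers are pushed shut), y to the left as seen from its front, z up. A 90 wide fixed post is in the middle of the front, with a drawer either side (centred at y = +100 and -100).
- left_drawer (a joint): How far the left drawer (+y side of the unit) stands out, m: 0 is shut with its front flush with the unit's post; at most 0.09. It slides on straight runners with about 2 N of friction and stays where it is left. A loose garlic bulb lies in its open box.
- right_drawer (a joint): The same for the right drawer (-y side of the unit), the same size, which is empty and has no keeper.
- left_drawer_face (a point): Point on the left drawer's front face, moving with it: mid-width, 65 above the table; axes as the unit's. The front is 105 wide, 18 thick, from 11 to 85 above the table. A knob 18 across stands 20 out of its middle, centred 28 above the table (top at 37); above it is plain wood to push.
- right_drawer_face (a point): The same point on the front face of the right drawer, which is the same size with the same knob.
- bolt (a joint): How far the steel bolt has been slid towards the left drawer (+y of the unit), m: 0 is drawn back, 0.036 is its end stop with the rod right through the keeper. About 1.5 N of friction; stays where it is left.
- bolt_lever (a point): Top centre of the bolt's upright steel lever, 125 above the table and 9 behind the unit's front face, moving with it; axes as the unit's. A stem 7 thick rises from the rod (8 thick, axis 95 high) to a round head 12 across, 115 to 125 high. On the lever's right (-y) the unit's top is clear and flat (85 high); push from there to +y.
- keeper (a point): Middle of the steel keeper arch on top of the left drawer's front, moving with it, on the line of the bolt's rod, 95 above the table when shut and 63 left of the unit's middle; the arch is 14 wide (y) and its top 104 above the table. Two like guide arches (8 wide, same height) are fixed on the post, 22 and 40 left of the unit's middle.
- salt_shaker: Loose salt shaker, 44 across, 90 high, standing on top of the unit towards the back. Origin at the centre of its underside. To be left alone.
- garlic: Loose garlic bulb, 48 across and 48 high, lying in the left drawer, whose floor is 19 above the table; it rides with the drawer and may roll about in it. Origin at the middle of its underside.
- tomato_tin: Loose tin with a tomato picture, 75 across, 58 high, standing on the table to the left of the unit's front. Origin at the centre of its underside. To be left alone.
- cork_jar: Loose pale jar with a cork, 43 across, 75 high, standing on the table to the right of the unit's front. Origin at the centre of its underside. To be left alone.

How it is judged (in metres and radians):
On the way, in this order (a step that is already met when the one before it is completed fails the run):
1. both drawers are shut, in either order (value of joint each of left_drawer, right_drawer below 0.004 m), for 0.2 s.
2. the bolt is pushed home through the keeper (all of step 1 and value of joint bolt above 0.032 m), for 0.2 s.
At the end, for the whole second after the job is handed in: Both drawers are within 4 mm of shut, the bolt is pushed at least 32 of its 36 mm, and the shaker, tin and jar stand upright (within 0.15 rad) and within 20 mm of where they stood; the garlic is still in its drawer (all of step 2 and height (world z) of garlic below 0.075 m and distance of each of salt_shaker, tomato_tin, cork_jar from where it was at the start of the episode below 0.02 m and angle between each of salt_shaker, tomato_tin, cork_jar's own z axis and vertical below 0.15 rad); the robot touches nothing.
It fails at once if the garlic is lifted out of its drawer (height (world z) of garlic above 0.075 m).
It fails at once if the bolt is slid more than 20 mm across while the left drawer is open (value of joint bolt above 0.02 m and value of joint left_drawer above 0.008 m).
It fails at once if a drawer is slammed (faster than 0.4 m/s) (velocity of joint any of left_drawer, right_drawer below -0.4 m/s).
It fails at once if the shaker, tin or jar is lifted, shifted by more than 20 mm or tipped (not (distance of each of salt_shaker, tomato_tin, cork_jar from where it was at the start of the episode below 0.02 m and angle between each of salt_shaker, tomato_tin, cork_jar's own z axis and vertical below 0.15 rad)).
It also fails if it takes over 51 s, if anything falls off the work surface, if the arm or the gripper's body presses on something with over 40 N, if the wrist force passes 120 N, or if a joint passes its speed limit or range.

## Robot

A 6-joint arm with a two-finger parallel gripper is mounted at the origin on a cart in front of the work surface, level with it; the furniture and walls round the work are solid. World frame = base frame: x ahead of the robot, y to its left, z up, the work surface at z = 0. Lengths are in m, angles in degrees, forces in N, time in s.
With the tool pointing down it reaches from about 0.3 to 0.75 m from the base axis. Payload 8.5 kg.
Tool frame: the origin (TCP) lies midway between the tips of the shut fingers; the grasp point (between the pads) lies 19 mm behind it; z points along the fingers, y is the line along which they close (so a half turn about z gives the same grasp; the last joint's range is limited). The gripper opens to 85 mm and grips with 20 to 120 N. Pads are 22 mm wide; open, the fingers measure 114 mm over their backs; the gripper's body (76 mm by 85 mm) begins 54 mm behind the grasp point. The pads swing forward as they close: fully open they stand 13 mm farther back than shut.
Start: joints at [56.476, 21.807, 74.336, -0, 83.858, -12.336], TCP at [0.199, 0.513, 0.231] pointing down, gripper open.
Joint ranges: [-178.18, 178.18], [-50.72, 133.34], [12.68, 142.11], [-81.47, 261.47], [9.98, 163.14], [-165.26, 165.26]. Speed limits (degrees/s): [136.94, 136.94, 180, 180, 180, 180].

## Interface

Orientations are given as a 3x3 rotation matrix whose columns are the frame's x, y, z axes.
In Python, from rig import env, get_image, close_job gives the robot as it stands.
- The arm moves only by the tool step_arm, never from a script. Its argument "targets" is a list of rows, each a list of 2 entries, a list of its own where there are three numbers: the shift along the tool's x, y, z as a fraction of full scale, then the turn, a rotation vector about the tool's x, y, z as a fraction of full scale. In form: [[[x, y, z], [wx, wy, wz]], ...]. A call has 1 to 10 rows; each row is the pose to reach, as a shift and turn from the pose commanded when the call began, along the tool's axes at that moment; what a row does not reach only later rows make up. Full scale, the value 1, is 0.3 m for a shift and 45 degrees for a turn. A row lasts 1/12 s, in which the tool goes at most 41.7 mm and 7.16 degrees, less where a joint would pass 70% of its speed; a pose out of reach is approached as far as the arm can. A call with a number of a shift or a turn outside -1 to 1 is refused whole. A call with a gripper value outside its range is refused whole. "jaw" is the finger opening in mm, from 0 to 85.4, set as the call begins (left out, the last holds). The fingers move at their own pace and stop on an object; "grip_force" is the grip in N (left out, the last holds). Time passes only in rows, so rows that repeat a pose let the fingers close. It gives the time, the measured TCP pose, the force, the opening and the grip force at its end, in the units of the state.
- env.observe(): the state, without advancing time (a new reading comes with each control period).
- get_image(name): name is "scene" or "top" or "wrist"; returns a dict with "img" (384x512x3 uint8, red, green, blue), "z_map" (384x512 float32, m along the optical axis (not along the pixel's ray), 0 where there is no reading), "intrinsics" (3x3 intrinsics, pixels), "D" ([k1, k2, p1, p2, k3] as OpenCV has them; the pictures are not rectified), "rvec" (rotation vector, rad) and "tvec" (3), from world to camera coordinates, as OpenCV has them. Camera axes: x right, y down, z forward; pixel columns grow to the right and rows downward; lengths in m; the calibration is good to about 2 mm. A picture is of the moment at which its call begins.
- close_job(): hands the job in; it is judged then, once.
The state is a dict: "time_s": time; "q": joint angles; "qvel": joint speeds; "joint_efforts": joint torques, N m; "position": TCP position; "tool_rot": TCP orientation; "ft_force": force on the tool from outside, world axes, zero at the start; "wrist_torque": the same for the moment, N m; "grip_width": finger opening in m; "gripper_force": force on a finger pad.
Only numpy, scipy, OpenCV 4.12 (cv2) and the standard library are available. Lean on these libraries where they do the work, as an engineer would, in place of code of your own. Each camera call takes 0.05 s, during which the arm holds its last target. There are 200 camera calls.

## Working session

There is one attempt and no reset: what is moved stays moved. The work goes in short steps, Python scripts to look and compute and a tool call to move; the robot and the scene stay as the last step left them, time stands still between calls to the robot, and variables do not carry over. Pictures are saved under pics/ and viewed, at most 10 in all, crops included, and the job is handed in when it is done.

Besides the shell and the picture viewer there is one more tool, called after ">>>" by a JSON object that holds its "op" and its "data", one argument or row to a line. step_arm: Moves the arm, as the interface text tells. Its arguments: {"type":"object","properties":{"targets":{"type":"array","items":{"type":"array"}},"jaw":{"type":"number"},"grip_force":{"type":"number"}},"required":["targets"]}

```bash
mkdir -p pics; cat > h.py <<'E'
import numpy as np,cv2
from rig import env,get_image,close_job
def cloud(d):
    K=np.array(d["intrinsics"]);D=np.array(d["D"],float)
    h,w=d["z_map"].shape
    u,v=np.meshgrid(np.arange(w),np.arange(h))
    p=cv2.undistortPoints(np.stack([u,v],-1).reshape(-1,1,2).astype(float),K,D).reshape(h,w,2)
    z=d["z_map"][...,None]
    c=np.concatenate([p*z,z],-1)
    R=cv2.Rodrigues(np.array(d["rvec"],float))[0];t=np.array(d["tvec"],float).ravel()
    P=(c-t)@R
    P[d["z_map"]<=0]=np.nan
    return P
E
python3 - <<'E'
from h import *
for n in ("scene","top"):
    d=get_image(n); cv2.imwrite(f"pics/{n}0.png",d["img"][...,::-1]); np.savez(f"{n}0.npz",P=cloud(d),img=d["img"])
s=env.observe();print(s)
E
```

```text
{'time_s': 0.1, 'q': array([ 5.64779750e+01,  2.18397303e+01,  7.43792684e+01, -1.66161040e-04,
        8.38580407e+01, -1.23351039e+01]), 'qvel': array([ 0.0841679 , -0.15361458, -0.23867606,  0.01779072,  0.10095426,
        0.032002  ]), 'joint_efforts': array([ 3.82486891e-03, -4.49217904e+01, -2.31655920e+01, -1.86321727e-04,
        3.64895874e-03, -2.70685507e-05]), 'position': array([0.19862772, 0.51260498, 0.23075587]), 'tool_rot': array([[-9.32406332e-01,  3.61410962e-01, -7.40156473e-04],
       [ 3.61411608e-01,  9.32405700e-01, -1.12254214e-03],
       [ 2.84427078e-04, -1.31416654e-03, -9.99999096e-01]]), 'ft_force': array([-0.62289431, -0.51926366, -0.57869161]), 'wrist_torque': array([-0.02180786,  0.00447416, -0.03485653]), 'gripper_force': 0.0, 'grip_width': 0.08525845610645008}
```

View pics/scene0.png

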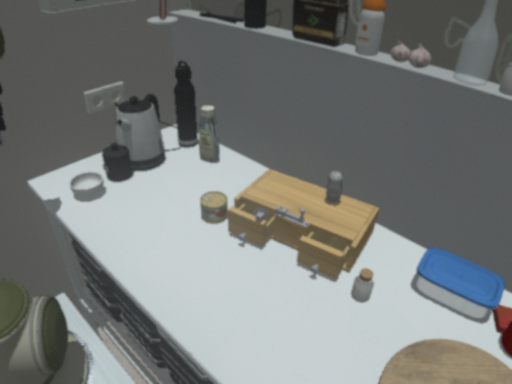

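View pics/top0.png

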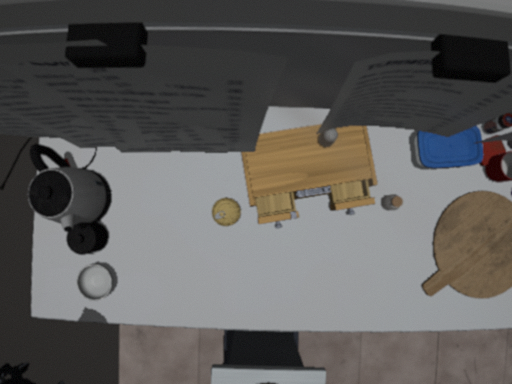

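The scene view shows the unit mid-table, with its drawers open at about (255,225) and (325,250), the bolt at (290,215), the tin at (214,206) and the jar at (363,285). The top view shows the unit at about (245–375, 125–220), with the left drawer at (277,207) and the right one at (350,193).

```bash
python3 - <<'E'
from h import *
f=np.load("top0.npz");P=f["P"];img=f["img"]
hsv=cv2.cvtColor(img,cv2.COLOR_RGB2HSV)
box=np.zeros(P.shape[:2],bool);box[115:235,235:385]=1
zz=P[...,2]
print("table z",np.nanmedian(zz[240:300,240:380]))
m=box&(zz>.075)&(zz<.095)
pts=P[m];print(len(pts),np.median(pts[:,2]))
n,l,st,c=cv2.connectedComponentsWithStats(m.astype(np.uint8))
for i in range(1,n):
    if st[i,4]>15: print(i,st[i],P[l==i].min(0),P[l==i].max(0))
pts=P[m]; r=cv2.minAreaRect(pts[:,:2].astype(np.float32));print(r);print(cv2.boxPoints(r))
# largest rows: body
np.set_printoptions(precision=3,suppress=True)
print("hi",[(tuple(c),P[l2==i].mean(0),P[l2==i].max(0),s[4]) for n2,l2,s2,c2 in [cv2.connectedComponentsWithStats((box&(zz>.1)).astype(np.uint8))] for i,(s,c) in enumerate(zip(s2,c2)) if i and s[4]>2])
o=np.zeros_like(img);cv2.normalize(zz*0,None)
v=np.clip(np.nan_to_num(zz)/.13*255,0,255).astype(np.uint8)
a=cv2.resize(img[115:235,235:385,::-1],None,fx=5,fy=5,interpolation=cv2.INTER_CUBIC)
cv2.imwrite("pics/topcrop.png",a)
E
```

```text
table z -0.0009497012954917516
7828 0.08395974161566877
1 [ 241  124  137   82 7278] [ 0.59951111 -0.26204604  0.07586404] [0.81494921 0.09258417 0.09490431]
3 [334 197  41  14 289] [ 0.59286357 -0.25427625  0.07509213] [ 0.62888885 -0.15070272  0.08833625]
4 [294 211   6   7  18] [ 0.57237588 -0.06013682  0.08056936] [ 0.58763472 -0.0468343   0.08703634]
5 [258 212  34  12 237] [ 0.5544196  -0.03979918  0.07940189] [0.58447309 0.04418074 0.09105448]
((0.6952143311500549, -0.08567371964454651), (0.2319532185792923, 0.3358277678489685), 11.495320320129395)
[[ 0.54810095  0.05575924]
 [ 0.6150273  -0.27333215]
 [ 0.8423277  -0.22710669]
 [ 0.77540135  0.10198471]]
hi [((np.float64(247.3559139784946), np.float64(131.6021505376344)), array([0.64 , 0.064, 0.747]), array([0.641, 0.077, 0.805]), np.int32(930)), ((np.float64(345.026137463698), np.float64(125.16553727008713)), array([ 0.667, -0.035,  0.652]), array([0.785, 0.014, 0.847]), np.int32(1033)), ((np.float64(325.14285714285717), np.float64(188.8095238095238)), array([ 0.643, -0.119,  0.122]), array([ 0.648, -0.114,  0.128]), np.int32(21)), ((np.float64(306.6363636363636), np.float64(192.13636363636363)), array([ 0.635, -0.076,  0.103]), array([ 0.643, -0.069,  0.106]), np.int32(22)), ((np.float64(299.7), np.float64(193.15)), array([ 0.632, -0.058,  0.103]), array([ 0.64 , -0.054,  0.106]), np.int32(20)), ((np.float64(293.6756756756757), np.float64(214.67567567567568)), array([ 0.578, -0.044,  0.103]), array([ 0.585, -0.038,  0.108]), np.int32(37))]
```

View pics/topcrop.png

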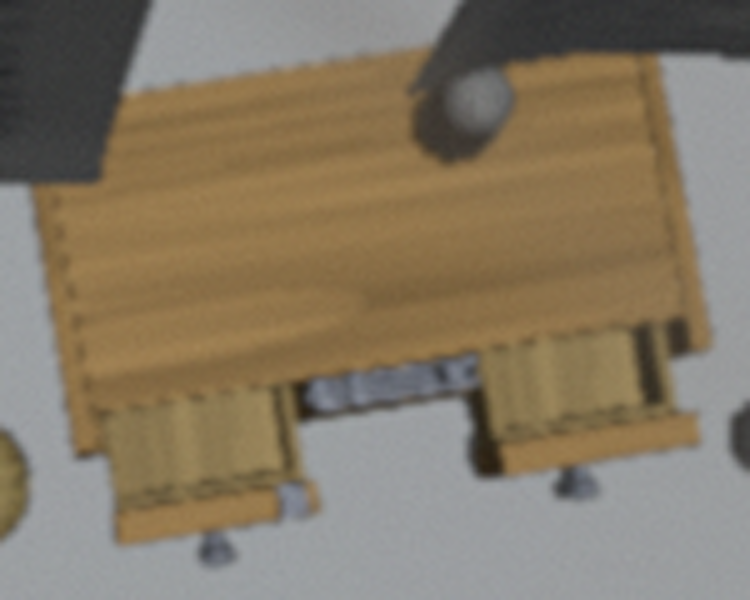

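The crop confirms the layout. The keeper is on the left drawer's front at crop (292,500), the bolt assembly spans (310–480, 385) with its lever at the right, and the unit is yawed about 10°. I'll fit it exactly.

```bash
python3 - <<'E'
from h import *
np.set_printoptions(precision=4,suppress=True)
f=np.load("top0.npz");P=f["P"];zz=P[...,2]
def win(a,b,c,d):
    w=np.zeros(zz.shape,bool);w[c:d,a:b]=1;return w
def fit(p,k):
    # robust line
    vx,vy,x0,y0=cv2.fitLine(p.astype(np.float32),cv2.DIST_HUBER,0,.001,.001).ravel();return np.array([x0,y0]),np.degrees(np.arctan2(-vx*np.sign(vy),abs(vy)))
m=(zz>.076)&(zz<.092)
L=m&win(256,294,208,226);R=m&win(333,378,195,213)
for nme,M in(("L",L),("R",R)):
    # front edge = lowest pixel per column
    q=[]
    for u in np.where(M.any(0))[0]:
        v=np.where(M[:,u])[0]; 
        q.append(P[v.max(),u,:2])
    q=np.array(q); c,a=fit(q[2:-2],0);print(nme,"front edge",c,a,len(q), q[:3],q[-3:])
# right side edge of body: max column per row
B=m&win(236,386,135,184)
q=np.array([P[v,np.where(B[v])[0].max(),:2] for v in range(135,184)])
vx,vy,x0,y0=cv2.fitLine(q.astype(np.float32),cv2.DIST_HUBER,0,.001,.001).ravel();print("right side",x0,y0,np.degrees(np.arctan2(vy*np.sign(vx),abs(vx))))
q=np.array([P[v,np.where(B[v])[0].min(),:2] for v in range(155,184)])
vx,vy,x0,y0=cv2.fitLine(q.astype(np.float32),cv2.DIST_HUBER,0,.001,.001).ravel();print("left side",x0,y0,np.degrees(np.arctan2(vy*np.sign(vx),abs(vx))))
# frame estimate
for yaw in (10,11):
    t=np.radians(yaw);X=np.array([np.cos(t),np.sin(t)]);Y=np.array([-X[1],X[0]])
    b=B&(zz>.08);p=P[b][:,:2]
    print(yaw,"ext Y",np.percentile(p@Y,[.3,99.7]),"bodyfront",)
    hi=(zz>.098)&(zz<.14)&win(285,335,180,222)
    h=P[hi];h=np.c_[h[:,:2]@X,h[:,:2]@Y,h[:,2]];print(h[np.argsort(h[:,1])][::4])
    print(np.nanmin((P[m&win(295,335,180,206)][:,:2])@X))
# objects
for n,w in(("tin",win(210,243,193,228)),("jar",win(380,405,190,212)),("shaker",win(318,340,122,150))):
    M=w&(zz>.04)&(zz<.2); 
    if n=="shaker":M=w&(zz>.1)&(zz<.2)
    print(n,P[M].mean(0),P[M].min(0),P[M].max(0))
E
```

```text
L front edge [0.559  0.0121] 10.487343 34 [[0.5619 0.044 ]
 [0.5544 0.0413]
 [0.5545 0.0387]] [[ 0.5667 -0.0349]
 [ 0.5693 -0.037 ]
 [ 0.5693 -0.039 ]]
R front edge [ 0.603  -0.2023] 10.605184 41 [[ 0.6083 -0.1507]
 [ 0.5953 -0.1525]
 [ 0.5929 -0.1552]] [[ 0.6108 -0.2494]
 [ 0.6133 -0.2509]
 [ 0.6134 -0.254 ]]
right side 0.7275682 -0.24808885 11.0525055
left side 0.6911513 0.08318973 10.652094
10 ext Y [-0.3711 -0.0382] bodyfront
[[ 0.6165 -0.2333  0.1245]
 [ 0.6168 -0.2307  0.1253]
 [ 0.607  -0.2289  0.1266]
 [ 0.6099 -0.2273  0.1242]
 [ 0.6152 -0.2259  0.1226]
 [ 0.6157 -0.224   0.1197]
 [ 0.6101 -0.2039  0.0985]
 [ 0.6112 -0.1963  0.0987]
 [ 0.6121 -0.188   0.1039]
 [ 0.6199 -0.1867  0.1038]
 [ 0.6125 -0.1856  0.1033]
 [ 0.6178 -0.1841  0.102 ]
 [ 0.6055 -0.1823  0.1015]
 [ 0.6109 -0.181   0.0983]
 [ 0.6144 -0.1736  0.1005]
 [ 0.6047 -0.1691  0.1039]
 [ 0.6125 -0.1678  0.1037]
 [ 0.6154 -0.1658  0.103 ]
 [ 0.6079 -0.1646  0.1036]
 [ 0.6134 -0.1632  0.1011]
 [ 0.6088 -0.16    0.1003]
 [ 0.5621 -0.1502  0.1013]
 [ 0.5674 -0.1482  0.1033]
 [ 0.5576 -0.1469  0.1021]
 [ 0.5629 -0.145  
[... 570 characters left out ...]
 0.0983]
 [ 0.6113 -0.1843  0.1005]
 [ 0.6169 -0.1798  0.103 ]
 [ 0.6095 -0.1785  0.1037]
 [ 0.6147 -0.1765  0.1062]
 [ 0.605  -0.1752  0.1036]
 [ 0.6104 -0.1738  0.1011]
 [ 0.6059 -0.1706  0.1003]
 [ 0.5594 -0.16    0.1013]
 [ 0.5647 -0.1581  0.1033]
 [ 0.5549 -0.1566  0.1021]
 [ 0.5602 -0.1548  0.1033]
 [ 0.5656 -0.1533  0.1024]
 [ 0.5582 -0.1517  0.1056]
 [ 0.566  -0.1505  0.1057]
 [ 0.5537 -0.1488  0.1016]
 [ 0.5639 -0.1479  0.1031]]
0.5683539714476286
tin [0.5815 0.1285 0.0541] [0.5459 0.0911 0.0478] [0.6172 0.1649 0.06  ]
jar [ 0.6193 -0.3136  0.0614] [ 0.6002 -0.3352  0.04  ] [ 0.6409 -0.2976  0.0765]
shaker [ 0.7657 -0.118   0.1508] [ 0.7526 -0.1404  0.101 ] [ 0.7848 -0.1019  0.1745]
```

>>> {"op": "step_arm", "data": {
  "targets": [
    [[-0.1,-0.08,0],[0,0,-0.15]],
    [[-0.2,-0.16,0],[0,0,-0.3]],
    [[-0.3,-0.24,0],[0,0,-0.45]],
    [[-0.4,-0.32,0],[0,0,-0.6]],
    [[-0.5,-0.4,0],[0,0,-0.7]],
    [[-0.6,-0.48,0],[0,0,-0.707]],
    [[-0.7,-0.56,0],[0,0,-0.707]],
    [[-0.8,-0.633,0],[0,0,-0.707]],
    [[-0.81,-0.633,0],[0,0,-0.707]],
    [[-0.81,-0.633,0],[0,0,-0.707]]
  ],
  "jaw": 0,
  "grip_force": 60
}}

```text
time_s: 0.93
position: [0.3577, 0.2466, 0.2311]
tool_rot: [[-0.984, -0.181, -0.0], [-0.181, 0.984, -0.0], [0.0, 0.0, -1.0]]
ft_force: [0.5, 0.1, 0.0]
grip_width: -0.0
gripper_force: 0.0
```

```bash
cat >> h.py <<'E'
YAW=np.radians(10.6);X=np.array([np.cos(YAW),np.sin(YAW),0]);Y=np.array([-X[1],X[0],0]);O=.603*X-.2125*Y
def st():
    s=env.observe();r=np.array(s["position"])-O
    print("t",round(s["time_s"],2),"unit mm",(np.array([r@X,r@Y,r[2]])*1e3).round(1),"F",np.round([s["ft_force"]@X,s["ft_force"]@Y,s["ft_force"][2]],1),"tool yaw x",np.degrees(np.arctan2(s["tool_rot"][1,0],s["tool_rot"][0,0])).round(2),"tz",s["tool_rot"][:,2].round(3),"w",s["grip_width"].round(4),"q",s["q"].round(0))
E
python3 -c "from h import *;st()"
```

```text
Traceback (most recent call last):
  File "h.py", line 17, in st
    print("t",round(s["time_s"],2),"unit mm",(np.array([r@X,r@Y,r[2]])*1e3).round(1),"F",np.round([s["ft_force"]@X,s["ft_force"]@Y,s["ft_force"][2]],1),"tool yaw x",np.degrees(np.arctan2(s["tool_rot"][1,0],s["tool_rot"][0,0])).round(2),"tz",s["tool_rot"][:,2].round(3),"w",s["grip_width"].round(4),"q",s["q"].round(0))
                                                                                                                                                                                                                                                                                 ^^^^^^^^^^^^^^^^^^^^^
AttributeError: 'float' object has no attribute 'round'
```

>>> {"op": "step_arm", "data": {
  "targets": [
    [[-0.05,-0.12,0],[0,0,0]],
    [[-0.1,-0.25,0],[0,0,0]],
    [[-0.15,-0.37,0],[0,0,0]],
    [[-0.2,-0.5,0],[0,0,0]],
    [[-0.25,-0.62,0],[0,0,0]],
    [[-0.3,-0.75,0],[0,0,0]],
    [[-0.33,-0.87,0],[0,0,0]],
    [[-0.337,-0.963,0.1],[0,0,0]],
    [[-0.337,-0.963,0.23],[0,0,0]],
    [[-0.337,-0.963,0.36],[0,0,0]]
  ]
}}

```text
time_s: 1.77
position: [0.5099, -0.0173, 0.1221]
tool_rot: [[-0.983, -0.184, 0.002], [-0.184, 0.983, -0.0], [-0.002, -0.001, -1.0]]
ft_force: [0.7, 0.0, -1.1]
grip_width: 0.0006
gripper_force: 0.0
```

```bash
sed -i 's/s\["grip_width"\].round(4)/round(s["grip_width"],4)/' h.py; python3 -c "from h import *;st()"
```

```text
t 1.77 unit mm [-105.   101.7  122.1] F [ 0.7 -0.1 -1.1] tool yaw x -169.42 tz [ 0.002 -0.    -1.   ] w 0.0006 q [ -15.   24.   90.    0.   65. -116.]
```

>>> {"op": "step_arm", "data": {
  "targets": [
    [[0,0,0.1],[0,0,0]],
    [[0,0,0.19],[0,0,0]],
    [[-0.03,0,0.19],[0,0,0]],
    [[-0.06,0,0.19],[0,0,0]],
    [[-0.09,0,0.19],[0,0,0]],
    [[-0.09,0,0.19],[0,0,0]]
  ]
}}

```text
time_s: 2.27
position: [0.539, -0.0119, 0.0683]
tool_rot: [[-0.983, -0.186, 0.005], [-0.186, 0.983, -0.001], [-0.005, -0.002, -1.0]]
ft_force: [-1.0, -0.5, 0.6]
grip_width: -0.0
gripper_force: 0.0
```

```bash
python3 - <<'E'
from h import *
st()
d=get_image("scene");cv2.imwrite("pics/s1.png",cv2.resize(d["img"][150:310,190:390,::-1],None,fx=3.5,fy=3.5,interpolation=cv2.INTER_CUBIC))
E
```

```text
t 2.27 unit mm [-75.4 101.7  68.3] F [-1.1 -0.3  0.6] tool yaw x -169.3 tz [ 0.005 -0.001 -1.   ] w -0.0 q [ -14.   31.   90.    0.   59. -115.]
```

View pics/s1.png

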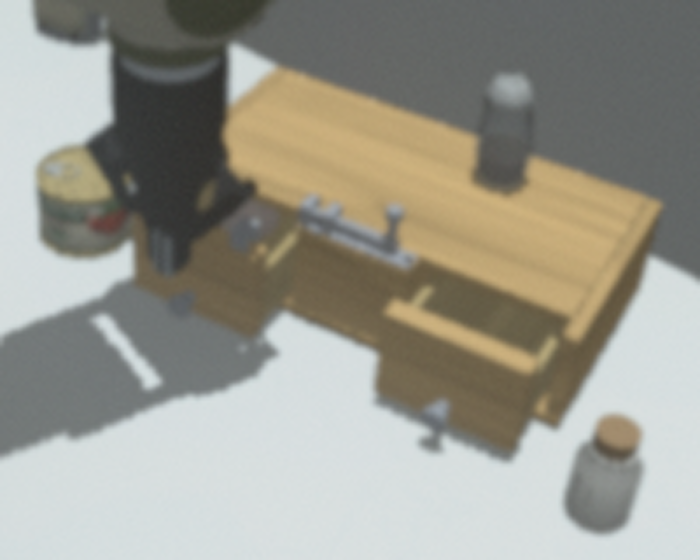

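The closed fingers at about crop (165,250) are just in front of the left drawer, above its knob and clear of the keeper. I'll push slowly.

>>> {"op": "step_arm", "data": {
  "targets": [
    [[-0.03,0,0],[0,0,0]],
    [[-0.05,0,0],[0,0,0]],
    [[-0.07,0,0],[0,0,0]],
    [[-0.09,0,0],[0,0,0]],
    [[-0.11,0,0],[0,0,0]],
    [[-0.13,0,0],[0,0,0]],
    [[-0.15,0,0],[0,0,0]],
    [[-0.17,0,0],[0,0,0]],
    [[-0.18,0,0],[0,0,0]],
    [[-0.18,0,0],[0,0,0]]
  ]
}}

```text
time_s: 3.15
position: [0.5898, -0.0024, 0.0662]
tool_rot: [[-0.983, -0.185, 0.001], [-0.185, 0.983, -0.0], [-0.001, -0.0, -1.0]]
ft_force: [-0.1, 0.1, 0.7]
grip_width: -0.0002
gripper_force: 0.0
```

```bash
python3 -c "from h import *;st()"
```

```text
t 3.15 unit mm [-23.7 101.7  66.2] F [-0.1  0.1  0.7] tool yaw x -169.36 tz [ 0.001 -0.    -1.   ] w -0.0002 q [ -12.   35.   81.    0.   64. -112.]
```

Now I'll push on in 3 mm rows until it stops.

>>> {"op": "step_arm", "data": {
  "targets": [
    [[-0.01,0,0],[0,0,0]],
    [[-0.02,0,0],[0,0,0]],
    [[-0.03,0,0],[0,0,0]],
    [[-0.037,0,0],[0,0,0]],
    [[-0.043,0,0],[0,0,0]],
    [[-0.043,0,0],[0,0,0]]
  ]
}}

```text
time_s: 3.65
position: [0.6005, -0.0003, 0.0662]
tool_rot: [[-0.983, -0.185, -0.004], [-0.185, 0.983, -0.0], [0.004, 0.0, -1.0]]
ft_force: [-7.5, -2.2, 3.5]
grip_width: -0.0
gripper_force: 4.1
```

```bash
python3 - <<'E'
from h import *
st()
d=get_image("scene");cv2.imwrite("pics/s2.png",cv2.resize(d["img"][150:310,190:390,::-1],None,fx=3.5,fy=3.5,interpolation=cv2.INTER_CUBIC))
E
```

```text
t 3.65 unit mm [-12.8 101.8  66.2] F [-7.7 -0.8  3.5] tool yaw x -169.36 tz [-0.004 -0.    -1.   ] w -0.0 q [ -11.   36.   79.   -0.   65. -112.]
```

View pics/s2.png

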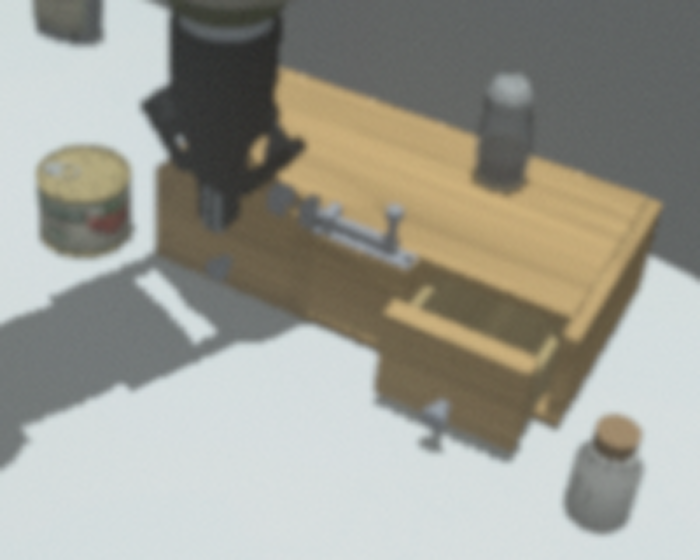

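The left drawer looks flush with the post at about (305,260). I'll press 3 mm further to confirm it is on its stop.

>>> {"op": "step_arm", "data": {
  "targets": [
    [[-0.005,0,0],[0,0,0]],
    [[-0.01,0,0],[0,0,0]],
    [[-0.01,0,0],[0,0,0]],
    [[-0.01,0,0],[0,0,0]]
  ]
}}

```text
time_s: 4.03
position: [0.6006, -0.0002, 0.0662]
tool_rot: [[-0.983, -0.185, -0.01], [-0.185, 0.983, -0.001], [0.01, 0.001, -1.0]]
ft_force: [-22.2, -6.5, 12.0]
grip_width: -0.0
gripper_force: 11.3
```

```bash
python3 -c "from h import *;st()"
```

```text
t 4.03 unit mm [-12.7 101.8  66.2] F [-23.   -2.3  12. ] tool yaw x -169.36 tz [-0.01  -0.001 -1.   ] w -0.0 q [ -11.   36.   79.   -0.   66. -112.]
```

>>> {"op": "step_arm", "data": {
  "targets": [
    [[0.06,0,0],[0,0,0]],
    [[0.16,0,0],[0,0,0]],
    [[0.26,0,0],[0,0,0]],
    [[0.33,-0.06,0],[0,0,0]],
    [[0.33,-0.18,0],[0,0,0]],
    [[0.33,-0.3,0],[0,0,0]],
    [[0.33,-0.42,0],[0,0,0]],
    [[0.33,-0.55,0],[0,0,0]],
    [[0.33,-0.667,0],[0,0,0]],
    [[0.33,-0.667,0],[0,0,0]]
  ]
}}

```text
time_s: 4.87
position: [0.5458, -0.2209, 0.0666]
tool_rot: [[-0.984, -0.18, 0.004], [-0.18, 0.984, -0.003], [-0.003, -0.004, -1.0]]
ft_force: [-0.4, 0.5, 0.1]
grip_width: 0.0005
gripper_force: 0.0
```

```bash
python3 -c "from h import *;st()"
```

```text
t 4.87 unit mm [-107.2 -105.    66.6] F [-0.3  0.6  0.1] tool yaw x -169.65 tz [ 0.004 -0.003 -1.   ] w 0.0005 q [ -34.   35.   81.   -0.   64. -134.]
```

>>> {"op": "step_arm", "data": {
  "targets": [
    [[-0.04,0,0],[0,0,0]],
    [[-0.08,0,0],[0,0,0]],
    [[-0.11,0,0],[0,0,0]],
    [[-0.13,0,0],[0,0,0]],
    [[-0.15,0,0],[0,0,0]],
    [[-0.17,0,0],[0,0,0]],
    [[-0.19,0,0],[0,0,0]],
    [[-0.21,0,0],[0,0,0]],
    [[-0.23,0,0],[0,0,0]],
    [[-0.25,0,0],[0,0,0]]
  ]
}}

```text
time_s: 5.7
position: [0.6182, -0.2003, 0.0663]
tool_rot: [[-0.983, -0.184, -0.001], [-0.184, 0.983, 0.0], [0.0, 0.001, -1.0]]
ft_force: [-2.3, 1.9, -0.5]
grip_width: -0.0
gripper_force: 1.2
```

```bash
python3 -c "from h import *;st()"
```

```text
t 5.7 unit mm [-32.2 -98.1  66.3] F [-2.   2.3 -0.5] tool yaw x -169.37 tz [-0.001  0.    -1.   ] w -0.0 q [ -28.   40.   70.    0.   70. -129.]
```

>>> {"op": "step_arm", "data": {
  "targets": [
    [[-0.015,0,0],[0,0,0]],
    [[-0.03,0,0],[0,0,0]],
    [[-0.04,0,0],[0,0,0]],
    [[-0.05,0,0],[0,0,0]],
    [[-0.06,0,0],[0,0,0]],
    [[-0.067,0,0],[0,0,0]],
    [[-0.073,0,0],[0,0,0]],
    [[-0.078,0,0],[0,0,0]],
    [[-0.078,0,0],[0,0,0]]
  ]
}}

```text
time_s: 6.45
position: [0.6387, -0.1966, 0.0662]
tool_rot: [[-0.983, -0.184, -0.006], [-0.184, 0.983, 0.0], [0.006, 0.001, -1.0]]
ft_force: [-14.5, 0.8, 5.5]
grip_width: 0.0001
gripper_force: 7.1
```

```bash
python3 -c "from h import *;st()"
```

```text
t 6.45 unit mm [-11.4 -98.3  66.2] F [-14.1   3.4   5.5] tool yaw x -169.38 tz [-0.006  0.    -1.   ] w 0.0001 q [ -27.   42.   66.   -0.   72. -128.]
```

>>> {"op": "step_arm", "data": {
  "targets": [
    [[0.06,0,0],[0,0,0]],
    [[0.13,0,0],[0,0,0]],
    [[0.13,0,-0.13],[0,0,0]],
    [[0.13,0.03,-0.26],[0,0,0]],
    [[0.08,0.06,-0.37],[0,0,0]],
    [[-0.02,0.078,-0.37],[0,0,0]],
    [[-0.06,0.078,-0.37],[0,0,0]],
    [[-0.06,0.078,-0.37],[0,0,0]],
    [[-0.06,0.078,-0.37],[0,0,0]]
  ]
}}

```text
time_s: 7.2
position: [0.6544, -0.17, 0.1768]
tool_rot: [[-0.983, -0.185, -0.0], [-0.185, 0.983, -0.0], [0.0, -0.0, -1.0]]
ft_force: [0.3, -0.5, -0.6]
grip_width: -0.0001
gripper_force: 0.0
```

```bash
python3 - <<'E'
from h import *
np.set_printoptions(precision=4,suppress=True)
st()
d=get_image("top");P=cloud(d);z=P[...,2]
w=np.zeros(z.shape,bool);w[175:230,240:385]=1
m=w&(z>.06)&(z<.095)
U=(P-O)@np.c_[X,Y]
# front edges
for lo,hi in((.06,.145),(-.04,.04),(-.145,-.06)):
    k=m&(U[...,1]>lo)&(U[...,1]<hi); print(lo,hi,k.sum(),np.percentile(U[k][:,0],[0.5,2,5]) if k.any() else 0)
k=w&(z>.112)&(z<.135);print("lever",U[k],z[k])
k=w&(z>.099)&(z<.11);print("arch",U[k][np.argsort(U[k][:,1])][::5])
cv2.imwrite("pics/t3.png",cv2.resize(d["img"][115:235,235:385,::-1],None,fx=5,fy=5,interpolation=cv2.INTER_CUBIC))
d=get_image("scene");cv2.imwrite("pics/s3.png",cv2.resize(d["img"][150:310,190:390,::-1],None,fx=3.5,fy=3.5,interpolation=cv2.INTER_CUBIC))
E
```

```text
t 7.2 unit mm [  9.  -75.  176.8] F [ 0.2 -0.6 -0.6] tool yaw x -169.35 tz [-0. -0. -1.] w -0.0001 q [ -25.   37.   57.   -0.   86. -125.]
0.06 0.145 886 [-0.0024 -0.0017  0.0006]
-0.04 0.04 534 [-0.0019 -0.0013 -0.0002]
-0.145 -0.06 24 [0.0324 0.0325 0.0328]
lever [[ 0.0122 -0.0202]
 [ 0.0118 -0.0225]
 [ 0.0113 -0.0246]
 [ 0.011  -0.0273]
 [ 0.0105 -0.0186]
 [ 0.0098 -0.0198]
 [ 0.0089 -0.0242]
 [ 0.0086 -0.027 ]
 [ 0.0079 -0.0176]
 [ 0.0074 -0.0196]
 [ 0.0069 -0.0215]
 [ 0.0064 -0.0235]
 [ 0.0062 -0.0265]
 [ 0.0049 -0.0188]
 [ 0.0045 -0.0214]
 [ 0.0041 -0.0237]
 [ 0.0037 -0.026 ]
 [ 0.0023 -0.0216]
 [ 0.0018 -0.0239]] [0.1228 0.1235 0.1253 0.1242 0.1161 0.1228 0.1253 0.1235 0.1192 0.1216
 0.1244 0.1266 0.1243 0.1237 0.1231 0.1235 0.1243 0.1197 0.1205]
arch [[ 0.0061 -0.02  ]
 [ 0.0077  0.0046]
 [ 0.0045  0.0186]
 [ 0.0076  0.0201]
 [ 0.0001  0.0216]
 [ 0.0029  0.0238]
 [ 0.007   0.033 ]
 [ 0.0151  0.0373]
 [ 0.0003  0.0395]
 [ 0.0031  0.0419]
 [ 0.0061  0.0435]
 [ 0.0006  0.0571]
 [ 0.0034  0.0595]
 [ 0.0087  0.0611]
 [-0.0011  0.0626]
 [ 0.0018  0.0646]
 [ 0.0072  0.0661]
 [ 0.0099  0.0684]]
```

View pics/s3.png

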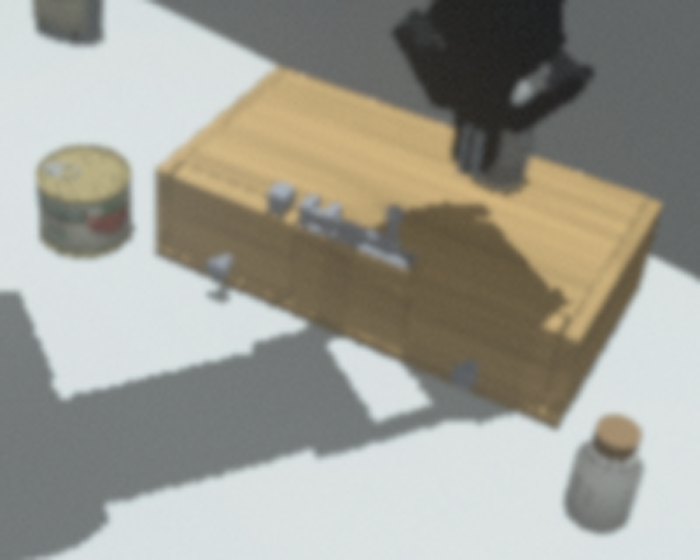

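Both drawers are flush, and the keeper lines up with the guides at about (280,195). The lever stands at unit coordinates (7,−23) mm, and the gripper is above and to its right, clear of the shaker behind. Next I'll descend.

>>> {"op": "step_arm", "data": {
  "targets": [
    [[0,0,0.06],[0,0,0]],
    [[0,0,0.12],[0,0,0]],
    [[0,0,0.18],[0,0,0]],
    [[0,0,0.22],[0,0,0]],
    [[0,0,0.25],[0,0,0]],
    [[0,0.03,0.25],[0,0,0]],
    [[0,0.06,0.25],[0,0,0]],
    [[0,0.06,0.25],[0,0,0]]
  ]
}}

```text
time_s: 7.97
position: [0.6509, -0.1505, 0.1035]
tool_rot: [[-0.983, -0.186, 0.001], [-0.186, 0.983, 0.0], [-0.001, -0.0, -1.0]]
ft_force: [-0.4, -0.5, 0.6]
grip_width: 0.0002
gripper_force: 0.0
```

```bash
python3 -c "from h import *;st()"
```

```text
t 7.97 unit mm [  9.1 -55.1 103.5] F [-0.5 -0.4  0.6] tool yaw x -169.3 tz [ 0.001  0.    -1.   ] w 0.0002 q [ -23.   39.   64.    0.   76. -124.]
```

>>> {"op": "step_arm", "data": {
  "targets": [
    [[0,0.015,0],[0,0,0]],
    [[0,0.03,0],[0,0,0]],
    [[0,0.045,0],[0,0,0]],
    [[0,0.06,0],[0,0,0]],
    [[0,0.075,0],[0,0,0]],
    [[0,0.09,0],[0,0,0]],
    [[0,0.105,0],[0,0,0]],
    [[0,0.12,0],[0,0,0]],
    [[0,0.13,0],[0,0,0]],
    [[0,0.13,0],[0,0,0]]
  ]
}}

```text
time_s: 8.8
position: [0.6436, -0.1131, 0.1023]
tool_rot: [[-0.983, -0.185, -0.0], [-0.185, 0.983, 0.0], [0.0, 0.0, -1.0]]
ft_force: [0.3, 0.2, 0.9]
grip_width: -0.0004
gripper_force: 0.0
```

```bash
python3 -c "from h import *;st()"
```

```text
t 8.8 unit mm [  8.8 -17.1 102.3] F [0.3 0.1 0.9] tool yaw x -169.34 tz [-0.  0. -1.] w -0.0004 q [ -20.   38.   67.    0.   75. -121.]
```

>>> {"op": "step_arm", "data": {
  "targets": [
    [[0,0.01,0],[0,0,0]],
    [[0,0.018,0],[0,0,0]],
    [[0,0.026,0],[0,0,0]],
    [[0,0.032,0],[0,0,0]],
    [[0,0.037,0],[0,0,0]],
    [[0,0.037,0],[0,0,0]]
  ]
}}

```text
time_s: 9.3
position: [0.6426, -0.1079, 0.1024]
tool_rot: [[-0.983, -0.182, 0.003], [-0.182, 0.983, -0.009], [-0.001, -0.009, -1.0]]
ft_force: [3.9, -22.2, -3.6]
grip_width: -0.0001
gripper_force: 11.1
```

```bash
python3 - <<'E'
from h import *
st()
d=get_image("scene");cv2.imwrite("pics/s4.png",cv2.resize(d["img"][180:280,230:350,::-1],None,fx=6,fy=6,interpolation=cv2.INTER_CUBIC))
E
```

```text
t 9.3 unit mm [  8.8 -11.8 102.4] F [ -0.2 -22.5  -3.6] tool yaw x -169.49 tz [ 0.003 -0.009 -1.   ] w -0.0001 q [ -20.   38.   68.   -0.   74. -120.]
```

View pics/s4.png

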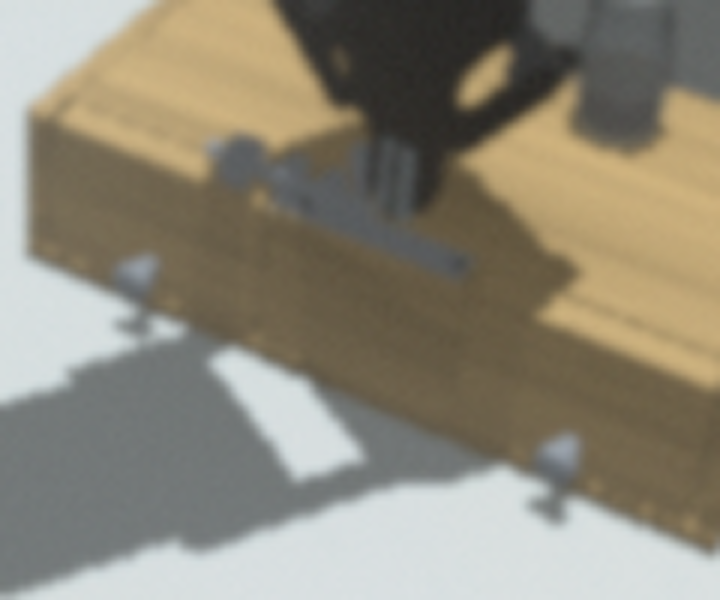

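The rod tip now shows left of the keeper at (213,148), and the force rose to 22 N, so the bolt is on its stop. I'll back off, rise and check.

>>> {"op": "step_arm", "data": {
  "targets": [
    [[0,-0.05,0],[0,0,0]],
    [[0,-0.11,0],[0,0,0]],
    [[0,-0.15,0],[0,0,0]],
    [[0,-0.15,-0.1],[0,0,0]],
    [[0,-0.15,-0.2],[0,0,0]],
    [[0,-0.15,-0.3],[0,0,0]],
    [[0,-0.2,-0.35],[0,0,0]],
    [[0,-0.2,-0.35],[0,0,0]],
    [[0,-0.2,-0.35],[0,0,0]],
    [[0,-0.2,-0.35],[0,0,0]]
  ]
}}

```text
time_s: 10.18
position: [0.6523, -0.1618, 0.2057]
tool_rot: [[-0.983, -0.184, -0.003], [-0.184, 0.983, 0.002], [0.002, 0.002, -1.0]]
ft_force: [-0.6, 0.0, -1.3]
grip_width: 0.0001
gripper_force: 0.0
```

```bash
python3 - <<'E'
from h import *
np.set_printoptions(precision=4,suppress=True)
st()
d=get_image("top");P=cloud(d);z=P[...,2]
U=(P-O)@np.c_[X,Y]
w=np.zeros(z.shape,bool);w[175:230,240:385]=1
k=w&(z>.115)&(z<.13)&(U[...,1]>-.04);print("lever",U[k].mean(0),k.sum())
m=w&(z>.06)&(z<.095)
for lo,hi in((.06,.145),(-.04,.04),(-.145,-.06)):
    k=m&(U[...,1]>lo)&(U[...,1]<hi); print(lo,hi,k.sum(),np.percentile(U[k][:,0],[0.5,2,5]) if k.any() else 0)
for n,a,b,c,e in(("tin",210,243,193,228),("jar",380,405,190,212)):
    w=np.zeros(z.shape,bool);w[c:e,a:b]=1;print(n,P[w&(z>.04)&(z<.2)].mean(0))
E
```

```text
t 10.18 unit mm [  8.4 -66.5 205.7] F [-0.6  0.2 -1.3] tool yaw x -169.38 tz [-0.003  0.002 -1.   ] w 0.0001 q [ -24.   36.   55.    0.   90. -125.]
lever [0.0071 0.0109] 21
0.06 0.145 872 [-0.0024 -0.0017  0.0006]
-0.04 0.04 565 [-0.0017 -0.0012  0.0001]
-0.145 -0.06 14 [0.0354 0.0354 0.0355]
tin [0.5815 0.1285 0.0543]
jar [ 0.6162 -0.3048  0.0557]
```

The top view gives 33.4 mm of lever travel, which is close to the 32 mm limit. The gripper may be hiding part of the jar there, so I'll cross-check with the scene camera.

```bash
python3 - <<'E'
from h import *
np.set_printoptions(precision=4,suppress=True)
d=get_image("scene");P1=cloud(d);i1=d["img"]
f=np.load("scene0.npz");P0=f["P"];i0=f["img"]
for n,P in(("before",P0),("after",P1)):
    U=np.stack([(P-O)@X,(P-O)@Y,P[...,2]],-1)
    def g(lo,hi):return np.all((U>lo)&(U<hi),-1)
    k=g([-.01,-.05,.116],[.03,.05,.13]);print(n,"lever",k.sum(),U[k].mean(0))
    k=g([-.09,-.25,.02],[-.01,-.17,.09]);print("jar",k.sum(),U[k].mean(0),U[k].max(0))
    k=g([.09,-.06,.1],[.17,.04,.2]);print("shaker",k.sum(),U[k].mean(0))
    k=g([-.01,.072,.090],[.02,.11,.101]);print("rod beyond keeper",k.sum(),U[k].max(0) if k.any() else 0)
E
```

```text
before lever 24 [ 0.0065 -0.0264  0.1239]
jar 479 [-0.0607 -0.2177  0.0526] [-0.0358 -0.1951  0.0774]
shaker 258 [ 0.1204 -0.0491  0.144 ]
rod beyond keeper 0 0
after lever 24 [0.0065 0.0063 0.1231]
jar 476 [-0.0607 -0.2178  0.0529] [-0.0344 -0.1951  0.0771]
shaker 197 [ 0.1184 -0.0508  0.1377]
rod beyond keeper 7 [0.0094 0.0788 0.1006]
```

The jar and shaker haven't moved. Both views put travel at about 33 mm, so I'll press the bolt again, slightly higher and firmer, to make sure it's home.

>>> {"op": "step_arm", "data": {
  "targets": [
    [[0,0,0.12],[0,0,0]],
    [[0,0,0.24],[0,0,0]],
    [[0,0,0.325],[0,0,0]],
    [[0,0.06,0.325],[0,0,0]],
    [[0,0.1,0.325],[0,0,0]],
    [[0,0.14,0.325],[0,0,0]],
    [[0,0.16,0.325],[0,0,0]],
    [[0,0.17,0.325],[0,0,0]],
    [[0,0.18,0.325],[0,0,0]],
    [[0,0.18,0.325],[0,0,0]]
  ]
}}

```text
time_s: 11.12
position: [0.6431, -0.1089, 0.1105]
tool_rot: [[-0.983, -0.185, 0.001], [-0.185, 0.983, -0.001], [-0.001, -0.001, -1.0]]
ft_force: [0.1, 0.1, -0.1]
grip_width: -0.0002
gripper_force: 0.0
```

```bash
python3 -c "from h import *;st()"
```

```text
t 11.12 unit mm [  9.1 -12.8 110.5] F [ 0.1  0.  -0.1] tool yaw x -169.36 tz [ 0.001 -0.001 -1.   ] w -0.0002 q [ -20.   38.   67.   -0.   75. -121.]
```

>>> {"op": "step_arm", "data": {
  "targets": [
    [[0,0.007,0],[0,0,0]],
    [[0,0.014,0],[0,0,0]],
    [[0,0.02,0],[0,0,0]],
    [[0,0.026,0],[0,0,0]],
    [[0,0.03,0],[0,0,0]],
    [[0,0.03,0],[0,0,0]]
  ]
}}

```text
time_s: 11.62
position: [0.6427, -0.1069, 0.1107]
tool_rot: [[-0.983, -0.181, 0.005], [-0.181, 0.983, -0.011], [-0.003, -0.012, -1.0]]
ft_force: [3.9, -25.5, -3.2]
grip_width: -0.0002
gripper_force: 13.2
```

```bash
python3 -c "from h import *;st()"
```

```text
t 11.62 unit mm [  9.1 -10.8 110.7] F [ -0.9 -25.8  -3.2] tool yaw x -169.56 tz [ 0.005 -0.011 -1.   ] w -0.0002 q [ -20.   37.   67.   -1.   75. -120.]
```

The lever gives 26 N at the same place, so this is a rigid end stop. I'll retreat clear.

>>> {"op": "step_arm", "data": {
  "targets": [
    [[0,-0.05,0],[0,0,0]],
    [[0,-0.11,0],[0,0,0]],
    [[0,-0.15,0],[0,0,0]],
    [[0,-0.15,-0.1],[0,0,0]],
    [[0,-0.15,-0.2],[0,0,0]],
    [[0,-0.15,-0.3],[0,0,0]],
    [[0,-0.15,-0.35],[0,0,0]],
    [[0.1,-0.15,-0.35],[0,0,0]],
    [[0.2,-0.15,-0.35],[0,0,0]],
    [[0.2,-0.15,-0.35],[0,0,0]]
  ]
}}

```text
time_s: 12.45
position: [0.5867, -0.156, 0.2149]
tool_rot: [[-0.983, -0.183, -0.003], [-0.183, 0.983, 0.001], [0.003, 0.002, -1.0]]
ft_force: [-0.5, 0.3, 0.6]
grip_width: -0.0001
gripper_force: 0.0
```

```bash
python3 - <<'E'
from h import *
np.set_printoptions(precision=4,suppress=True)
st()
P=cloud(get_image("scene"));U=np.stack([(P-O)@X,(P-O)@Y,P[...,2]],-1)
k=np.all((U>[-.01,-.05,.116])&(U<[.03,.05,.13]),-1);print("lever",k.sum(),U[k].mean(0))
P=cloud(get_image("top"));z=P[...,2];U=(P-O)@np.c_[X,Y];w=np.zeros(z.shape,bool);w[175:230,240:385]=1
k=w&(z>.115)&(z<.13)&(U[...,1]>-.04)&(U[...,1]<.04);print("lever",U[k].mean(0),k.sum())
for lo,hi in((.06,.145),(-.04,.04),(-.145,-.06)):
    k=w&(z>.06)&(z<.095)&(U[...,1]>lo)&(U[...,1]<hi); print(k.sum(),np.percentile(U[k][:,0],[0.5,2,5]) if k.any() else 0)
E
```

```text
t 12.45 unit mm [-55.1 -48.8 214.9] F [-0.4  0.4  0.6] tool yaw x -169.46 tz [-0.003  0.001 -1.   ] w -0.0001 q [ -26.   28.   66.   -0.   86. -127.]
lever 23 [0.0062 0.006  0.1233]
lever [0.0071 0.0108] 21
871 [-0.0024 -0.0018  0.0004]
561 [-0.0018 -0.0012  0.    ]
230 [-0.001  -0.0004  0.0012]
```

```bash
python3 -c "from h import *;print(close_job())"
```

```text
the job is handed in; nothing more can be done
None
```

I shut both drawers flush and pushed the bolt to a rigid stop through the keeper, then handed the job in. No verdict came back: the bolt travelled about 33 mm by camera against the 32 mm needed, the tin, jar and shaker showed no movement, and I didn't check the garlic.

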